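# Nest the three batter bowls

### The job

Someone put the small batter bowl straight into the large one. Nest the three white bowls properly by size, the medium bowl upright on the floor of the large one and the small bowl upright on the floor of the medium one, setting them down without dropping them. Leave the large bowl where it stands and disturb nothing else on the table.

Things in the scene. Friction and masses are not known exactly. Their poses are not given: they have to be found in the camera images.
- large_bowl_mid (a point): centre, half-way up (32 mm above its underside), of the large white bowl, loose, 0.95 kg: 200 mm across the rim, 64 mm tall, wall 6 mm, floor 8 mm thick; the upper 28 mm of the wall is upright, below it narrows to a foot 80 mm across (inner floor about 94 mm across). z is its axis, up. It stands on the table, left or right of the middle.
- medium_bowl_mid (a point): centre, half-way up (38 mm above its underside), of the medium white bowl, loose, about 0.35 kg: 138 mm across the rim, 76 mm tall, wall 8 mm, floor 8 mm thick; the upper 36 mm of the wall is upright, below it narrows to a foot 80 mm across (inner floor about 75 mm across). z is its axis, up. It stands empty on the table on the other side. Its rim can be pinched across the wall from above. Nested in the large bowl its rim stands 20 mm above the large rim, 25 mm inside it
- small_bowl_mid (a point): centre, half-way up (42 mm above its underside), of the small white bowl (a tall cup), loose, about 0.2 kg: 70 mm across the rim, 84 mm tall, wall 8 mm, floor 8 mm thick; the upper 54 mm of the wall is upright, below it narrows slightly to a foot 62 mm across. z is its axis, up. At the start it stands upright on the floor of the large bowl, up to 15 mm off its centre. Nested in the medium bowl its rim stands 16 mm above the medium rim, 26 mm inside it
- pepper_shaker: bystander, not to be moved: glass shaker with a grey metal cap, 44 mm across and 90 mm tall, at the front edge of the table; origin at the centre of its underside
- salt_shaker: bystander, not to be moved: glass shaker with a grey metal cap, 44 mm across and 90 mm tall, at the left of the front edge of the table; origin at the centre of its underside
- white_mug: bystander, not to be moved: white mug with a handle, 90x130 mm and 96 mm tall, at the back between the waffle makers; origin at the centre of its underside
- honey_jar: bystander, not to be moved: jar with a dark lid, 65 mm across and 86 mm tall, at the left; origin at the centre of its underside
- apple_1: bystander, not to be moved: red apple, about 70 mm across and 65 mm tall, at the right back; origin at the centre of its underside
- sugar_caddy: bystander, not to be moved: black box of sachets, 52x66 mm and 71 mm tall, behind the bowls near the middle (apart from the listed things the table top is free from x = 0.38 to 0.56 and y = -0.32 to 0.42; world x is ahead of the robot, y to its left); origin at the centre of its underside
There are look-alikes about, which are no part of the job. What is shaped like the part that bears small_bowl_mid but green is not meant.

How it is judged:
By the outcome, as a careful person would: the job done as asked, in the order asked, and still so for the second after the job is handed in, with the robot touching nothing.
It also fails if it takes over 72 s, if anything falls off the work surface, if the arm or the gripper's body presses on something with over 40 N, if the wrist force passes 120 N, or if a joint passes its speed limit or range.

### The arm

A 6-joint arm with a two-finger parallel gripper is mounted at the origin on a cart in front of the work surface, level with it; the furniture and walls round the work are solid. World frame = base frame: x ahead of the robot, y to its left, z up, the work surface at z = 0. Lengths are in m, angles in rad, forces in N, time in s.
With the tool pointing down it reaches from about 0.225 to 0.875 m from the base axis. Payload 3.4 kg.
Tool frame: the origin (TCP) lies at the very end of the fingers, on their centre line; the grasp point (between the pads) lies 19 mm behind it; z points along the fingers, y is the direction in which the jaws open and shut (so a half turn about z gives the same grasp; the last joint's range is limited). The gripper opens to 85 mm and grips with 20 to 120 N. Pads are 22 mm wide; open, the fingers measure 114 mm over their backs; the gripper's body (76 mm by 85 mm) begins 54 mm behind the grasp point. The pads swing forward as they close: fully open they stand 13 mm farther back than shut.
Start: joints at [1.129, 0.276, 1.505, -0, 1.361, -0.121], TCP at [0.181, 0.546, 0.231] pointing down, gripper open.
Joint ranges: [-2.89, 2.89], [-0.75, 2.08], [0.22, 2.7], [-1.18, 4.32], [0.11, 2.71], [-2.7, 2.7]. Speed limits (rad/s): [2.57, 2.57, 3.14, 3.14, 3.14, 3.14].

### API

Orientations are given as a unit quaternion [w, x, y, z].
In Python, from rig import manip, eyes gives the robot as it stands. The module is installed in compiled form; this text tells all that it offers.
- The arm moves only by the tool servo_tool, never from a script. Its argument "deltas" is one flat list of numbers, 6 for each row, row after row: the shift along the tool's x, y, z in cm, then the turn, a rotation vector about the tool's x, y, z in degrees. A call has 1 to 20 rows; each row shifts and turns the pose as measured when the row begins, along the tool's axes as they then stand; what a row does not reach is not made up. A row lasts 1/10 s, in which the tool goes at most 50 mm and 8.59 degrees, less where a joint would pass 70% of its speed; a pose out of reach is approached as far as the arm can. A call with a gripper value outside its range is refused whole. "jaw" is the finger opening in cm, from 0 to 8.54, set as the call begins (left out, the last holds). The fingers move at their own pace and stop on an object; "grip_force" is the grip in N (left out, the last holds). Time passes only in rows, so rows that do not move let the fingers close. It gives the time, the measured TCP pose, the force and the opening at its end, in the units of the state.
- manip.get_state(): the state, without advancing time (a new reading comes with each control period).
- eyes.get_image(name): name is "side" or "top"; returns (picture, depth): 480x640x3 uint8, red, green, blue; 480x640 float32, m along the optical axis (not along the pixel's ray), 0 where there is no reading.
- eyes.get_calibration(name): a dict with "camera_matrix" (3x3 intrinsics, pixels), "rvec" (rotation vector, rad) and "tvec" (3), from world to camera coordinates, as OpenCV has them. Camera axes: x right, y down, z forward; pixel columns grow to the right and rows downward; lengths in m; the calibration is good to about 2 mm. A picture is of the moment at which its call begins. get_calibration takes no time and is no camera call.
- manip.sign_off(): hands the job in, once; it reports no verdict.
The state is a dict: "clock": time; "qpos": joint angles; "qd": joint speeds; "effort": joint torques, N m; "position": TCP position; "ee_rot": TCP orientation; "contact_force": force on the tool from outside, world axes, zero at the start; "moment": the same for the moment, N m; "width": finger opening in m.
Only numpy, scipy, OpenCV 4.12 (cv2) and the standard library are available. Lean on these libraries where they do the work, as an engineer would, in place of code of your own. Each camera call takes 0.05 s, during which the arm holds its last target.

## Working session

There is one attempt and no reset: what is moved stays moved. The work goes in short steps, Python scripts to look and compute and a tool call to move; the robot and the scene stay as the last step left them, time stands still between calls to the robot, and variables do not carry over. Pictures are saved under pics/ and viewed, and the job is handed in when it is done.

Besides the shell and the picture viewer there is one more tool, called after "Call:" as name(argument=value, ...), one argument or row to a line, values as JSON. servo_tool: Moves the arm, as the interface text tells. Its arguments: {"type":"object","properties":{"deltas":{"type":"array","items":{"type":"number"}},"jaw":{"type":"number"},"grip_force":{"type":"number"}},"required":["deltas"]}

```bash
mkdir -p pics
cat > h.py <<'E'
import numpy as np, cv2
from rig import manip, eyes
def cal(n):
    c=eyes.get_calibration(n); R=cv2.Rodrigues(np.array(c["rvec"],float))[0]
    return np.array(c["camera_matrix"]),R,np.array(c["tvec"],float).ravel()
def grab(n,tag):
    im,d=eyes.get_image(n); cv2.imwrite(f"pics/{tag}.png",im[:,:,::-1]); np.savez(f"/tmp/{tag}.npz",im=im,d=d); return im,d
def cloud(n,d):
    K,R,t=cal(n); v,u=np.mgrid[0:480,0:640]
    p=np.stack([(u-K[0,2])/K[0,0]*d,(v-K[1,2])/K[1,1]*d,d],-1)
    w=(p-t)@R; w[d==0]=np.nan; return w
def st():
    s=manip.get_state(); print({k:np.round(s[k],4).tolist() for k in("clock","qpos","position","ee_rot","contact_force","width")})
E
python3 - <<'E'
from h import *
for n in("top","side"):
    grab(n,n+"0"); K,R,t=cal(n); print(n,K.round(1).tolist(),(-R.T@t).round(3),R.round(2).tolist())
st()
E
```

```text
top [[475.6, 0.0, 321.7], [0.0, 475.6, 236.3], [0.0, 0.0, 1.0]] [0.353 0.028 1.195] [[-0.03, -1.0, -0.01], [-0.99, 0.03, -0.13], [0.13, 0.01, -0.99]]
side [[465.1, 0.0, 322.2], [0.0, 465.1, 244.3], [0.0, 0.0, 1.0]] [ 0.01  -0.773  0.652] [[0.84, -0.53, 0.02], [-0.27, -0.46, -0.84], [0.46, 0.71, -0.53]]
{'clock': 0.1, 'qpos': [1.129, 0.2765, 1.506, -0.0, 1.3607, -0.121], 'position': [0.1811, 0.5453, 0.2306], 'ee_rot': [-0.0002, 0.1597, 0.9872, -0.0008], 'contact_force': [-0.3281, -0.7478, -0.6756], 'width': 0.085}
```

View pics/top0.png

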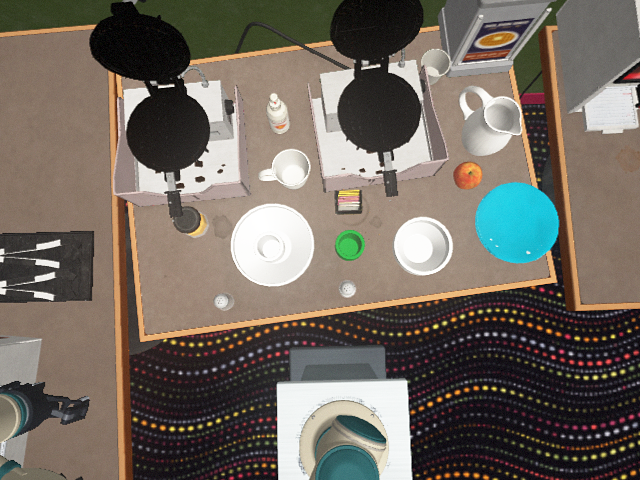

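View pics/side0.png

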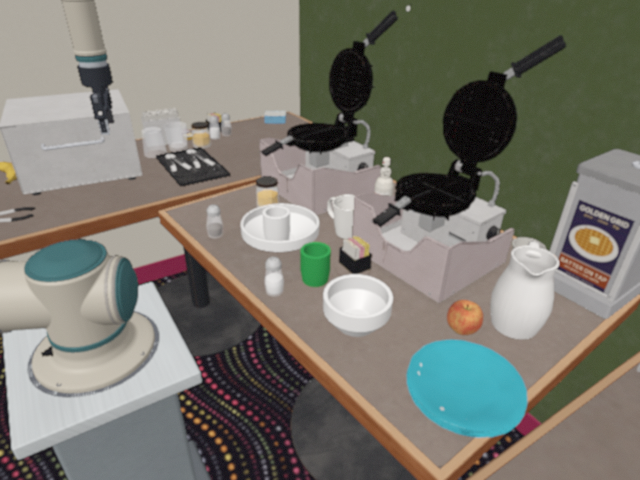

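Candidates for the small bowl are the white cup inside the large bowl at top (270,247), the green cup (350,245, excluded by colour), the white mug (290,168) and the pale cup (435,64). I choose (270,247). For the medium bowl I choose the white bowl at (423,246). The cyan dish at (516,222) is not it, and the large bowl is at (272,245).

```bash
cat >> h.py <<'E'
def circ(P):
    A=np.c_[2*P,np.ones(len(P))]; keep=np.ones(len(P),bool)
    for _ in range(6):
        s=np.linalg.lstsq(A[keep],(P[keep]**2).sum(1),rcond=None)[0]; r=np.sqrt(s[2]+s[0]**2+s[1]**2)
        e=abs(np.hypot(*(P-s[:2]).T)-r); keep=e<max(.003,1.5*np.median(e))
    return s[:2].round(4),round(r,4),keep.sum()
def planept(n,u,v,z):
    K,R,t=cal(n); c=-R.T@t; r=R.T@np.linalg.inv(K)@np.array([u,v,1.]); return c+r*(z-c[2])/r[2]
E
python3 - <<'E'
from h import *
for n in("top","side"):
    z=np.load(f"/tmp/{n}0.npz"); im,d=z["im"],z["d"]; w=cloud(n,d)
    hsv=cv2.cvtColor(im,cv2.COLOR_RGB2HSV); 
    print(n,"table z",np.nanmedian(w[...,2][(w[...,0]>.4)&(w[...,0]<.5)&(w[...,1]>-.1)&(w[...,1]<.05)]))
    for nm,(x,y,r),zr in (("large",(.42,.13,.13),(.056,.068)),("small",(.42,.13,.05),(.084,.1)),("med",(.42,-.2,.1),(.069,.082)),("green",(.42,-.03,.06),(.076,.09))):
        pass
    X,Y,Z=w[...,0],w[...,1],w[...,2]
    m=(Z>.02)&(Z<.12)&(X>.25)&(X<.62)&(Y>-.4)&(Y<.5)
    k,l,s,c=cv2.connectedComponentsWithStats(m.astype(np.uint8))
    for i in range(1,k):
        if s[i,4]>60: q=w[l==i]; print(c[i].round(),s[i,4],"min",q.min(0).round(3),"max",q.max(0).round(3))
im=np.load("/tmp/top0.npz")["im"]
cv2.imwrite("pics/crop0.png",cv2.resize(im[190:310,200:480],None,fx=2.8,fy=2.8)[:,:,::-1])
E
```

```text
top table z 0.0018787413334829623
[467. 186.] 89 min [ 0.611 -0.345  0.021] max [ 0.62  -0.301  0.062]
[215. 194.] 624 min [0.602 0.217 0.02 ] max [0.62  0.391 0.12 ]
[489. 224.] 1218 min [ 0.435 -0.4    0.02 ] max [ 0.614 -0.342  0.04 ]
[348. 201.] 571 min [ 0.561 -0.061  0.02 ] max [0.614 0.005 0.075]
[148. 200.] 370 min [0.594 0.403 0.02 ] max [0.604 0.5   0.12 ]
[271. 244.] 3578 min [0.384 0.06  0.02 ] max [0.582 0.257 0.071]
[190. 222.] 720 min [0.513 0.325 0.02 ] max [0.579 0.39  0.093]
[424. 245.] 1767 min [ 0.4   -0.266  0.02 ] max [ 0.537 -0.13   0.082]
[349. 244.] 435 min [ 0.441 -0.06   0.02 ] max [0.509 0.008 0.09 ]
[268. 246.] 518 min [0.441 0.13  0.02 ] max [0.51  0.197 0.099]
[347. 289.] 251 min [ 0.353 -0.038  0.029] max [0.394 0.003 0.095]
[223. 301.] 287 min [0.33 0.26 0.02] max [0.371 0.296 0.093]
side table z -0.0022826458859730005
[287. 220.] 5691 min [ 0.382 -0.066  0.02 ] max [0.62 0.5  0.12]
[214. 219.] 373 min [0.329 0.253 0.02 ] max [0.369 0.287 0.089]
[356. 249.] 835 min [ 0.559 -0.068  0.02 ] max [0.62  0.031 0.119]
[274. 274.] 522 min [ 0.351 -0.044  0.02 ] max [ 0.392 -0.008  0.089]
[358. 303.] 2928 min [ 0.399 -0.272  0.02 ] max [ 0.536 -0.133  0.078]
[456. 320.] 279 min [ 0.61  -0.353  0.02 ] max [ 0.62  -0.305  0.058]
[437. 357.] 1531 min [ 0.435 -0.4    0.02 ] max [ 0.614 -0.345  0.034]
```

View pics/crop0.png

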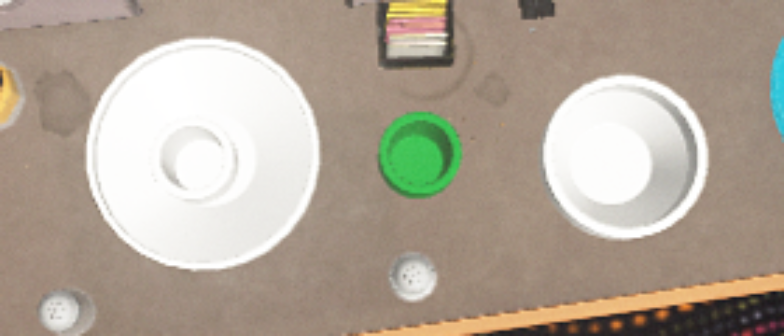

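The close crop confirms the choice. The white cup sits inside the large bowl, the green cup stands in the middle, and the medium bowl at right is empty. Next I fit circles to the rims.

```bash
cat >> h.py <<'E'
def rims(tag,n,specs):
    z=np.load(f"/tmp/{tag}.npz"); w=cloud(n,z["d"]); X,Y,Z=w[...,0],w[...,1],w[...,2]
    for nm,x,y,r0,r1,z0,z1 in specs:
        h=np.hypot(X-x,Y-y); m=(h>r0)&(h<r1)&(Z>z0)&(Z<z1)
        P=w[m][:,:2]
        if len(P)<10: print(n,nm,"few"); continue
        print(n,nm,*circ(P),"bbox mid",((P.min(0)+P.max(0))/2).round(4),np.ptp(P,axis=0).round(3),"zmed",np.median(w[m][:,2]).round(4))
E
python3 - <<'E'
from h import *
for n in("top","side"):
    rims(n+"0",n,[("large",.483,.158,.085,.11,.056,.075),("small",.4755,.1635,.015,.045,.086,.102),("med",.4685,-.198,.05,.08,.07,.086),("green",.475,-.026,.015,.045,.078,.095)])
E
```

```text
top large [0.483  0.1587] 0.0964 632 bbox mid [0.4835 0.1585] [0.196 0.197] zmed 0.0644
top small [0.4758 0.1642] 0.031 234 bbox mid [0.4754 0.1643] [0.068 0.066] zmed 0.0926
top med [ 0.4678 -0.1977] 0.0648 453 bbox mid [ 0.469  -0.1985] [0.136 0.136] zmed 0.0763
top green [ 0.4754 -0.0256] 0.0315 219 bbox mid [ 0.4752 -0.0263] [0.068 0.068] zmed 0.0847
side large [0.4823 0.1547] 0.0969 421 bbox mid [0.4833 0.1564] [0.199 0.202] zmed 0.0606
side small [0.4731 0.1593] 0.0314 111 bbox mid [0.4745 0.1605] [0.069 0.072] zmed 0.0894
side med [ 0.4664 -0.2036] 0.0651 479 bbox mid [ 0.4675 -0.2024] [0.137 0.14 ] zmed 0.0733
side green [ 0.4741 -0.0312] 0.0314 171 bbox mid [ 0.4746 -0.0295] [0.069 0.071] zmed 0.0814
```

```bash
cat >> h.py <<'E'
from scipy.spatial.transform import Rotation as Ro
def go(x,y,z,yaw=0.):
    s=manip.get_state(); q=np.array(s["ee_rot"]); R=Ro.from_quat(q[[1,2,3,0]])
    T=Ro.from_matrix(np.array([[-1,0,0],[0,1,0],[0,0,-1.]]))*Ro.from_euler('z',yaw,degrees=True)
    d=np.array([x,y,z])-s["position"]
    print("t",round(float(s["clock"]),2),"tool cm before turn",(R.inv().apply(d)*100).round(2),"after turn",(T.inv().apply(d)*100).round(2),"turn deg",(R.inv()*T).as_rotvec(degrees=True).round(2),"w",round(float(s["width"]),4),"pos",np.round(s["position"],4),"F",np.round(s["contact_force"],1))
E
python3 -c "
from h import *
go(.475,.1627,.20)"
```

```text
t 0.1 tool cm before turn [-39.95 -27.03   3.09] after turn [-29.39 -38.26   3.06] turn deg [ -0.09  -0.02 -18.38] w 0.085 pos [0.1811 0.5453 0.2306] F [-0.3 -0.7 -0.7]
```

Call:
servo_tool(
  deltas=[0, 0, 0, 0, 0, 6.2, 0, 0, 0, 0, 0, 6.2, 0, 0, 0, 0, 0, 6.0],
  jaw=8.54,
)

```text
clock: 0.4
position: [0.1807, 0.5443, 0.2288]
ee_rot: [-0.0, 0.321, 0.947, -0.003]
contact_force: [0.7, -0.1, -0.4]
width: 0.0854
```

```bash
python3 -c "
from h import *
go(.475,.1627,.20)"
```

```text
t 0.4 tool cm before turn [-46.57 -12.38   3.  ] after turn [-29.43 -38.16   2.88] turn deg [ -0.3   -0.04 -37.45] w 0.0854 pos [0.1807 0.5443 0.2288] F [ 0.7 -0.1 -0.4]
```

Call:
servo_tool(
  deltas=[0, 0, 0, 0, 0, -7.5, 0, 0, 0, 0, 0, -7.5, 0, 0, 0, 0, 0, -7.5, 0, 0, 0, 0, 0, -7.5, 0, 0, 0, 0, 0, -7.4, -2.9, -3.8, 0.3, 0, 0, 0, -2.9, -3.8, 0.3, 0, 0, 0, -2.9, -3.8, 0.3, 0, 0, 0, -2.9, -3.8, 0.3, 0, 0, 0, -2.9, -3.8, 0.3, 0, 0, 0, -2.9, -3.8, 0.3, 0, 0, 0, -2.9, -3.8, 0.3, 0, 0, 0, -2.9, -3.8, 0.3, 0, 0, 0, -2.9, -3.8, 0.3, 0, 0, 0],
)

```text
clock: 1.8
position: [0.4542, 0.2008, 0.1961]
ee_rot: [-0.004, -0.019, 1.0, -0.004]
contact_force: [1.3, 0.4, -0.2]
width: 0.0854
```

```bash
python3 -c "
from h import *
go(.475,.1627,.20)"
```

```text
t 1.8 tool cm before turn [-1.93 -3.89 -0.38] after turn [-2.08 -3.81 -0.39] turn deg [-0.51 -0.48  2.14] w 0.0854 pos [0.4542 0.2008 0.1961] F [ 1.3  0.4 -0.2]
```

Call:
servo_tool(
  deltas=[-1.9, -3.9, -0.4, -0.5, -0.5, 2.1, 0, 0, 0, 0, 0, 0, 0, 0, 0, 0, 0, 0],
)

```text
clock: 2.1
position: [0.4787, 0.1551, 0.1985]
ee_rot: [-0.0, 0.005, 1.0, -0.001]
contact_force: [-0.2, 0.8, -0.1]
width: 0.0852
```

Run:
```python
from h import *
go(.475,.1627,.065)
for n in("top","side"): grab(n,n+"1")
a=cv2.imread("pics/top1.png")[150:330,190:370];b=cv2.imread("pics/side1.png")[120:300,180:360]
cv2.imwrite("pics/c1.png",cv2.resize(np.hstack([a,b]),None,fx=2.2,fy=2.2))
```

```text
t 2.1 tool cm before turn [ 0.37  0.78 13.35] after turn [ 0.37  0.76 13.35] turn deg [-0.14 -0.03 -0.56] w 0.0852 pos [0.4787 0.1551 0.1985] F [-0.2  0.8 -0.1]
```

View pics/c1.png

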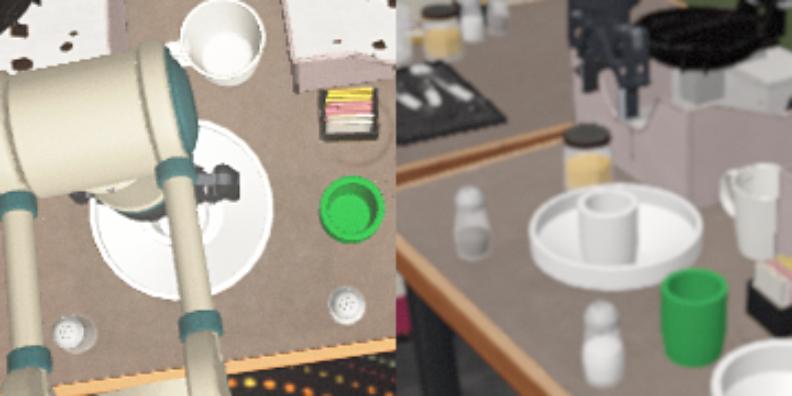

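Run:
```python
from h import *
st()
p=np.array(manip.get_state()["position"])
for n in("top","side"):
    K,R,t=cal(n)
    for q in(p,p+[0,.057,0.02],p-[0,.057,-.02]):
        c=R@q+t; print(n,(K@c/c[2])[:2].round(1))
```

```text
{'clock': 2.2, 'qpos': [0.1793, 0.1902, 1.7062, -0.0028, 1.2455, -1.3836], 'position': [0.4784, 0.1563, 0.1987], 'ee_rot': [0.0001, 0.0035, 1.0, -0.0013], 'contact_force': [-0.2904, 1.0761, 0.1197], 'width': 0.0858}
top [265.5 239.3]
top [236.8 239. ]
top [291.7 237.4]
side [276.6 172.3]
side [265.5 156.7]
side [287.8 172.9]
```

View pics/side1.png

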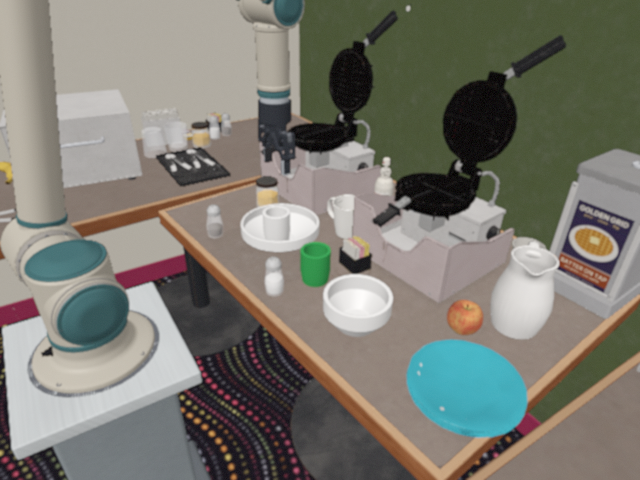

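Call:
servo_tool(
  deltas=[0.35, 0.65, 2.0, 0, 0, -0.4, 0, 0, 3.0, 0, 0, 0, 0, 0, 2.0, 0, 0, 0, 0, 0, 0, 0, 0, 0, 0, 0, 0, 0, 0, 0],
)

```text
clock: 2.7
position: [0.4717, 0.1702, 0.1282]
ee_rot: [0.001, -0.006, 1.0, -0.0]
contact_force: [-0.1, -0.7, -0.1]
width: 0.0854
```

Run:
```python
from h import *
go(.475,.1627,.065)
grab("side","side2")
b=cv2.imread("pics/side2.png")[130:270,190:360]
cv2.imwrite("pics/c2.png",cv2.resize(b,None,fx=4,fy=4))
```

```text
t 2.7 tool cm before turn [-0.31 -0.75  6.32] after turn [-0.33 -0.75  6.32] turn deg [-0.01  0.1   0.68] w 0.0854 pos [0.4717 0.1702 0.1282] F [-0.1 -0.7 -0.1]
```

View pics/c2.png

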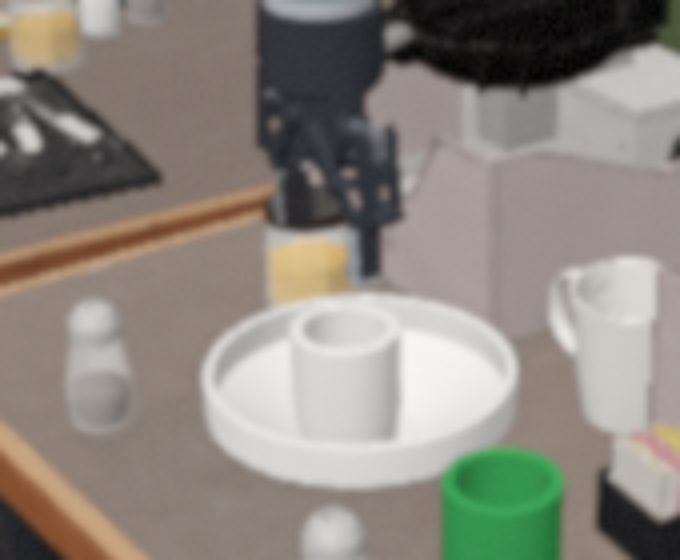

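Call:
servo_tool(
  deltas=[0, 0, 0, 0, 0, 0, 0, 0, 0, 0, 0, 0, 0, 0, 0, 0, 0, 0],
)

```text
clock: 3.05
position: [0.473, 0.1714, 0.1311]
ee_rot: [0.003, -0.007, 1.0, 0.001]
contact_force: [1.0, 0.2, 0.6]
width: 0.0854
```

Run:
```python
from h import *
go(.475,.1627,.065)
```

```text
t 3.05 tool cm before turn [-0.14 -0.88  6.61] after turn [-0.2  -0.87  6.61] turn deg [0.06 0.39 0.77] w 0.0854 pos [0.473  0.1714 0.1311] F [1.  0.2 0.6]
```

Call:
servo_tool(
  deltas=[-0.3, -0.7, 0, 0, 0, 0.7],
)

```text
clock: 3.15
position: [0.4763, 0.1648, 0.1317]
ee_rot: [0.004, -0.001, 1.0, 0.001]
contact_force: [1.1, 0.6, 0.3]
width: 0.0855
```

Call:
servo_tool(
  deltas=[0, 0, 0, 0, 0, 0],
)

```text
clock: 3.25
position: [0.4771, 0.164, 0.1321]
ee_rot: [0.005, -0.0, 1.0, 0.001]
contact_force: [-0.9, -0.4, -0.1]
width: 0.0854
```

Call:
servo_tool(
  deltas=[0, 0, 0, 0, 0, 0, 0, 0, 0, 0, 0, 0],
)

```text
clock: 3.45
position: [0.4775, 0.1634, 0.1323]
ee_rot: [0.005, 0.0, 1.0, 0.001]
contact_force: [0.3, 0.4, -0.1]
width: 0.0854
```

Run:
```python
from h import *
go(.475,.1627,.065)
```

```text
t 3.45 tool cm before turn [ 0.31 -0.08  6.73] after turn [ 0.25 -0.07  6.73] turn deg [ 0.09  0.54 -0.05] w 0.0854 pos [0.4775 0.1634 0.1323] F [ 0.3  0.4 -0.1]
```

Call:
servo_tool(
  deltas=[0.2, 0, 1.5, 0.1, 0.5, 0, 0, 0, 1.5, 0, 0, 0, 0, 0, 0, 0, 0, 0],
)

```text
clock: 3.75
position: [0.4752, 0.1633, 0.1001]
ee_rot: [-0.0, 0.001, 1.0, -0.0]
contact_force: [-0.1, 0.2, 0.1]
width: 0.0855
```

Run:
```python
from h import *
go(.475,.1627,.065)
```

```text
t 3.75 tool cm before turn [ 0.02 -0.06  3.51] after turn [ 0.02 -0.06  3.51] turn deg [-0.02 -0.02 -0.08] w 0.0855 pos [0.4752 0.1633 0.1001] F [-0.1  0.2  0.1]
```

Run:
```python
from h import *
grab("side","side3");grab("top","top3")
b=cv2.imread("pics/side3.png")[150:270,220:340];a=cv2.imread("pics/top3.png")[190:310,210:330]
cv2.imwrite("pics/c3.png",cv2.resize(np.hstack([a,b]),None,fx=3.3,fy=3.3,interpolation=cv2.INTER_CUBIC))
```

```text
(no output)
```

View pics/c3.png

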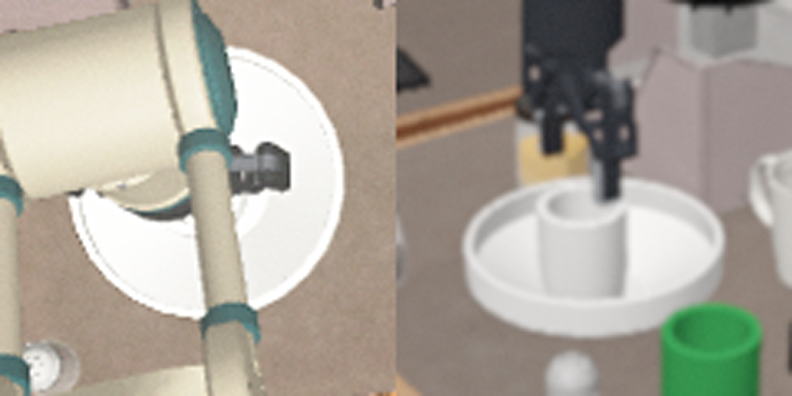

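Call:
servo_tool(
  deltas=[0, 0, 1.0, 0, 0, 0, 0, 0, 1.0, 0, 0, 0, 0, 0, 1.0, 0, 0, 0, 0, 0, 1.0, 0, 0, 0, 0, 0, 0, 0, 0, 0],
)

```text
clock: 4.35
position: [0.4771, 0.1638, 0.0588]
ee_rot: [0.002, 0.001, 1.0, 0.0]
contact_force: [-0.3, 0.7, -0.7]
width: 0.085
```

Run:
```python
from h import *
go(.475,.1627,.06)
```

```text
t 4.35 tool cm before turn [ 0.21 -0.11 -0.13] after turn [ 0.21 -0.11 -0.12] turn deg [ 0.03  0.22 -0.06] w 0.085 pos [0.4771 0.1638 0.0588] F [-0.3  0.7 -0.7]
```

Call:
servo_tool(
  deltas=[0.2, -0.1, 0, 0, 0.2, 0, 0, 0, 0, 0, 0, 0, 0, 0, 0, 0, 0, 0, 0, 0, 0, 0, 0, 0, 0, 0, 0, 0, 0, 0, 0, 0, 0, 0, 0, 0],
  jaw=6.0,
  grip_force=25,
)

```text
clock: 4.95
position: [0.4746, 0.1627, 0.0585]
ee_rot: [-0.0, 0.001, 1.0, 0.0]
contact_force: [0.3, 0.2, -2.8]
width: 0.0683
```

Run:
```python
from h import *
go(.475,.1627,.06)
grab("side","side4")
b=cv2.imread("pics/side4.png")[150:270,220:340]
cv2.imwrite("pics/c4.png",cv2.resize(b,None,fx=4,fy=4,interpolation=cv2.INTER_CUBIC))
```

```text
t 4.95 tool cm before turn [-0.04  0.   -0.15] after turn [-0.04  0.   -0.15] turn deg [ 0.02 -0.04 -0.06] w 0.0683 pos [0.4746 0.1627 0.0585] F [ 0.3  0.2 -2.8]
```

View pics/c4.png

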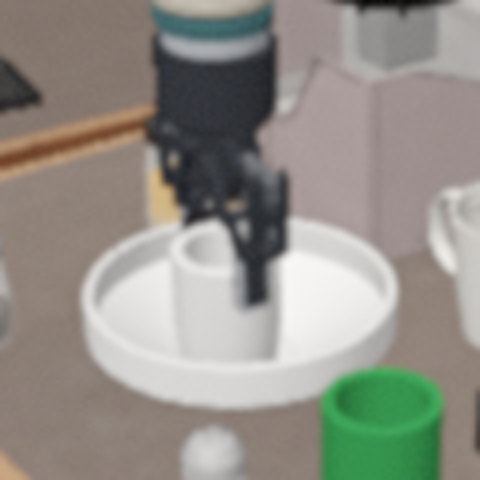

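Call:
servo_tool(
  deltas=[0, 0, 0, 0, 0, 0, 0, 0, -0.7, 0, 0, 0, 0, 0, -1.5, 0, 0, 0, 0, 0, -2, 0, 0, 0, 0, 0, -2, 0, 0, 0, 0, 0, -2, 0, 0, 0, 0, 0, -2, 0, 0, 0, 0, 0, -1, 0, 0, 0, 0, 0, 0, 0, 0, 0],
  grip_force=35,
)

```text
clock: 5.9
position: [0.474, 0.1625, 0.1769]
ee_rot: [-0.001, 0.0, 1.0, 0.0]
contact_force: [0.2, 0.7, -3.3]
width: 0.0679
```

Run:
```python
from h import *
go(.43,.34,.18)
grab("side","side5")
b=cv2.imread("pics/side5.png")[100:270,200:340]
cv2.imwrite("pics/c5.png",cv2.resize(b,None,fx=3.4,fy=3.4,interpolation=cv2.INTER_CUBIC))
```

```text
t 5.9 tool cm before turn [ 4.42 17.74 -0.3 ] after turn [ 4.4  17.75 -0.31] turn deg [ 0.01 -0.07 -0.05] w 0.0679 pos [0.474  0.1625 0.1769] F [ 0.2  0.7 -3.3]
```

View pics/c5.png

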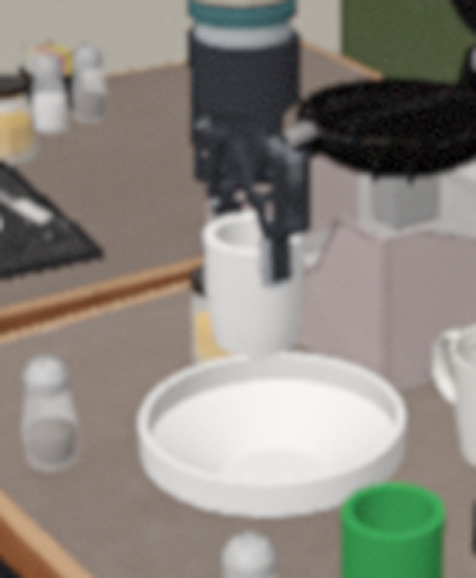

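Call:
servo_tool(
  deltas=[0.3, 1.2, 0, 0, 0, 0, 0.6, 2.4, 0, 0, 0, 0, 0.8, 3.2, 0, 0, 0, 0, 0.8, 3.2, 0, 0, 0, 0, 0.8, 3.2, 0, 0, 0, 0, 0.6, 2.4, 0, 0, 0, 0, 0.3, 1.4, 0, 0, 0, 0, 0, 0, 0, 0, 0, 0, 0, 0, 0, 0, 0, 0],
)

```text
clock: 6.85
position: [0.4227, 0.3406, 0.1656]
ee_rot: [-0.011, 0.001, 1.0, -0.003]
contact_force: [-0.7, 0.9, -2.0]
width: 0.0681
```

Run:
```python
from h import *
go(.43,.34,.0525)
```

```text
t 6.85 tool cm before turn [-9.60e-01  1.00e-02  1.13e+01] after turn [-0.73 -0.06 11.31] turn deg [-0.37 -1.21 -0.16] w 0.0681 pos [0.4227 0.3406 0.1656] F [-0.7  0.9 -2. ]
```

Call:
servo_tool(
  deltas=[-0.7, 0, 1, -0.4, -1.2, 0, 0, 0, 2, 0, 0, 0, 0, 0, 2, 0, 0, 0, 0, 0, 2, 0, 0, 0, 0, 0, 1.5, 0, 0, 0, 0, 0, 0.8, 0, 0, 0, 0, 0, 0, 0, 0, 0, 0, 0, 0, 0, 0, 0],
)

```text
clock: 7.65
position: [0.4326, 0.3319, 0.0695]
ee_rot: [0.001, 0.006, 1.0, -0.002]
contact_force: [-0.2, -0.6, -1.9]
width: 0.0684
```

Run:
```python
from h import *
go(.43,.34,.0505)
grab("side","side6")
b=cv2.imread("pics/side6.png")[120:270,170:340]
cv2.imwrite("pics/c6.png",cv2.resize(b,None,fx=3.4,fy=3.4,interpolation=cv2.INTER_CUBIC))
```

```text
t 7.65 tool cm before turn [0.28 0.82 1.89] after turn [0.26 0.81 1.9 ] turn deg [-0.24  0.07 -0.67] w 0.0684 pos [0.4326 0.3319 0.0695] F [-0.2 -0.6 -1.9]
```

View pics/c6.png

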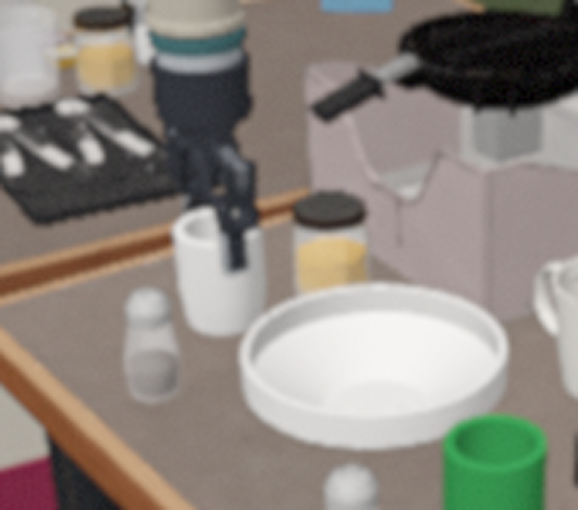

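Call:
servo_tool(
  deltas=[0.2, 0.8, 0.6, 0, 0, 0, 0, 0, 0.5, 0, 0, 0, 0, 0, 0.3, 0, 0, 0, 0, 0, 0, 0, 0, 0],
)

```text
clock: 8.1
position: [0.4321, 0.3417, 0.0566]
ee_rot: [0.003, 0.006, 1.0, -0.001]
contact_force: [-0.5, -0.4, -2.3]
width: 0.0685
```

Call:
servo_tool(
  deltas=[0, 0, 0.2, 0, 0, 0, 0, 0, 0.15, 0, 0, 0, 0, 0, 0, 0, 0, 0],
)

```text
clock: 8.4
position: [0.432, 0.3418, 0.0529]
ee_rot: [0.003, 0.005, 1.0, -0.001]
contact_force: [0.0, -0.4, -2.4]
width: 0.0683
```

Run:
```python
from h import *
go(.43,.34,.0505)
```

```text
t 8.4 tool cm before turn [ 0.2  -0.19  0.24] after turn [ 0.2  -0.18  0.24] turn deg [-0.09  0.32 -0.62] w 0.0683 pos [0.432  0.3418 0.0529] F [ 0.  -0.4 -2.4]
```

Call:
servo_tool(
  deltas=[0, 0, 0.15, 0, 0.3, 0, 0, 0, 0.1, 0, 0, 0, 0, 0, 0, 0, 0, 0],
)

```text
clock: 8.7
position: [0.4324, 0.3419, 0.0504]
ee_rot: [0.0, 0.006, 1.0, -0.001]
contact_force: [-0.0, 0.1, -2.9]
width: 0.0679
```

Call:
servo_tool(
  deltas=[0, 0, 0.15, 0, 0, 0, 0, 0, 0, 0, 0, 0],
)

```text
clock: 8.9
position: [0.4327, 0.342, 0.0509]
ee_rot: [0.001, 0.005, 1.0, -0.0]
contact_force: [-1.3, 0.5, -2.5]
width: 0.0682
```

Call:
servo_tool(
  deltas=[0, 0, 0.15, 0, 0, 0, 0, 0, 0, 0, 0, 0],
)

```text
clock: 9.1
position: [0.4333, 0.3423, 0.0506]
ee_rot: [0.002, 0.005, 1.0, -0.0]
contact_force: [-0.1, -0.4, -2.4]
width: 0.0681
```

Call:
servo_tool(
  deltas=[0, 0, 0.25, 0, 0, 0, 0, 0, 0.1, 0, 0, 0],
)

```text
clock: 9.3
position: [0.4337, 0.3424, 0.0504]
ee_rot: [0.002, 0.005, 1.0, 0.0]
contact_force: [-1.7, -0.0, 3.4]
width: 0.0683
```

Call:
servo_tool(
  deltas=[0, 0, 0.25, 0, 0.2, 0, 0, 0, 0.1, 0, 0, 0],
)

```text
clock: 9.5
position: [0.4336, 0.3423, 0.0504]
ee_rot: [0.001, 0.005, 1.0, 0.0]
contact_force: [-1.0, -0.5, -0.3]
width: 0.0682
```

Call:
servo_tool(
  deltas=[0, 0, 0.05, 0, 0, 0, 0, 0, 0, 0, 0, 0, 0, 0, 0, 0, 0, 0, 0, 0, 0, 0, 0, 0, 0, 0, -1, 0, 0, 0, 0, 0, -2, 0, 0, 0, 0, 0, -3, 0, 0, 0, 0, 0, -4, 0, 0, 0, 0, 0, -3, 0, 0, 0, 0, 0, 0, 0, 0, 0],
  jaw=8.54,
)

```text
clock: 10.5
position: [0.4338, 0.3424, 0.1854]
ee_rot: [0.001, 0.005, 1.0, -0.0]
contact_force: [0.5, 0.6, 0.2]
width: 0.0855
```

Run:
```python
from h import *
go(.4675,-.1997-.065,.17)
```

```text
t 10.5 tool cm before turn [ -4.03 -60.67   1.54] after turn [ -3.37 -60.71   1.54] turn deg [-0.    0.07 -0.62] w 0.0855 pos [0.4338 0.3424 0.1854] F [0.5 0.6 0.2]
```

Call:
servo_tool(
  deltas=[-0.2, -2.5, 0, 0, 0, -0.6, -0.2, -4.2, 0, 0, 0, 0, -0.2, -4.2, 0, 0, 0, 0, -0.2, -4.2, 0, 0, 0, 0, -0.2, -4.2, 0, 0, 0, 0, -0.2, -4.2, 0, 0, 0, 0, -0.2, -4.2, 0, 0, 0, 0, -0.2, -4.2, 0, 0, 0, 0, -0.2, -4.2, 0, 0, 0, 0, -0.2, -4.2, 0, 0, 0, 0, -0.2, -4.2, 0, 0, 0, 0, -0.2, -4.2, 0, 0, 0, 0, -0.2, -4.2, 0, 0, 0, 0, -0.2, -4.2, 0, 0, 0, 0, -0.2, -2, 0, 0, 0, 0, 0, 0, 0, 0, 0, 0, 0, 0, 0, 0, 0, 0],
  jaw=3.5,
)

```text
clock: 12.2
position: [0.4617, -0.2693, 0.1783]
ee_rot: [-0.001, -0.001, 1.0, 0.003]
contact_force: [0.5, -0.8, 0.5]
width: 0.0349
```

Run:
```python
from h import *
grab("top","top7");grab("side","side7")
go(.4675,-.1997-.065,.13)
rims("top7","top",[("large",.483,.158,.085,.11,.056,.075),("small",.432,.342,.015,.045,.078,.095),("med",.4685,-.198,.05,.08,.07,.086)])
rims("side7","side",[("large",.483,.158,.085,.11,.056,.075),("small",.432,.342,.015,.045,.075,.095),("med",.4685,-.198,.05,.08,.07,.086)])
```

```text
t 12.3 tool cm before turn [-0.57  0.35  4.86] after turn [-0.56  0.38  4.86] turn deg [ 0.35 -0.09  0.24] w 0.0346 pos [ 0.4619 -0.2685  0.1786] F [ 0.3 -0.4  0.6]
top large [0.483  0.1587] 0.0963 628 bbox mid [0.4834 0.1585] [0.196 0.197] zmed 0.0645
top small [0.4356 0.3433] 0.0318 228 bbox mid [0.4363 0.3433] [0.069 0.069] zmed 0.0844
top med [ 0.468  -0.1976] 0.0648 418 bbox mid [ 0.469  -0.1986] [0.136 0.135] zmed 0.0763
side large [0.482  0.1547] 0.0965 464 bbox mid [0.4827 0.1567] [0.2   0.202] zmed 0.0604
side small [0.4348 0.3384] 0.0315 127 bbox mid [0.435  0.3401] [0.068 0.07 ] zmed 0.0804
side med [ 0.4664 -0.2037] 0.0647 482 bbox mid [ 0.4674 -0.2023] [0.137 0.14 ] zmed 0.0735
```

View pics/side7.png

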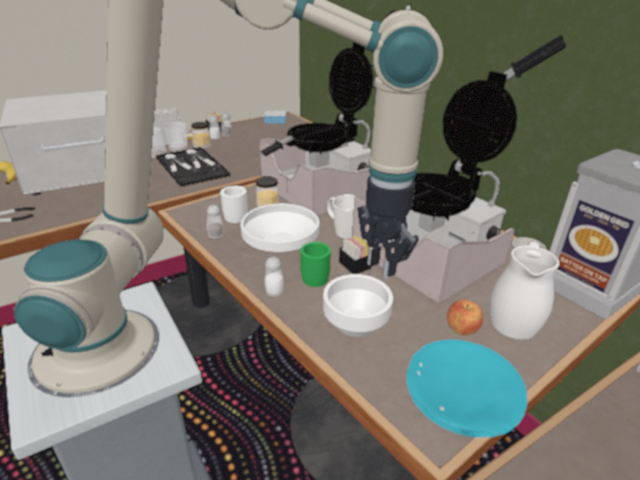

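View pics/top7.png

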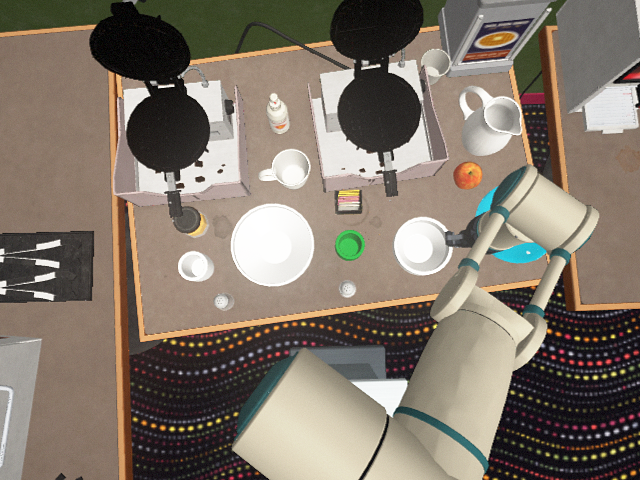

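Call:
servo_tool(
  deltas=[-0.5, 0.35, 1, 0.3, 0, 0.2, 0, 0, 2, 0, 0, 0, 0, 0, 2, 0, 0, 0, 0, 0, 1.5, 0, 0, 0, 0, 0, 0, 0, 0, 0, 0, 0, 0, 0, 0, 0],
)

```text
clock: 12.9
position: [0.4682, -0.2552, 0.1105]
ee_rot: [-0.0, -0.004, 1.0, 0.001]
contact_force: [-1.1, -1.2, 1.5]
width: 0.0347
```

Run:
```python
from h import *
go(.4675,-.2645,.05)
```

```text
t 12.9 tool cm before turn [ 0.07 -0.95  6.05] after turn [ 0.07 -0.93  6.05] turn deg [ 0.15 -0.04  0.51] w 0.0347 pos [ 0.4682 -0.2552  0.1105] F [-1.1 -1.2  1.5]
```

Call:
servo_tool(
  deltas=[0, -0.9, 0, 0, 0, 0.5, 0, 0, 0, 0, 0, 0, 0, 0, 0, 0, 0, 0, 0, 0, 0, 0, 0, 0],
)

```text
clock: 13.3
position: [0.47, -0.2649, 0.1129]
ee_rot: [0.002, -0.0, 1.0, -0.0]
contact_force: [-1.0, -0.3, -0.5]
width: 0.0351
```

Run:
```python
from h import *
go(.4675,-.2645,.05)
grab("side","side8")
b=cv2.imread("pics/side8.png")[200:350,300:450]
cv2.imwrite("pics/c8.png",cv2.resize(b,None,fx=3.6,fy=3.6,interpolation=cv2.INTER_CUBIC))
```

```text
t 13.3 tool cm before turn [0.27 0.04 6.29] after turn [0.25 0.04 6.29] turn deg [-0.01  0.18  0.04] w 0.0351 pos [ 0.47   -0.2649  0.1129] F [-1.  -0.3 -0.5]
```

View pics/c8.png

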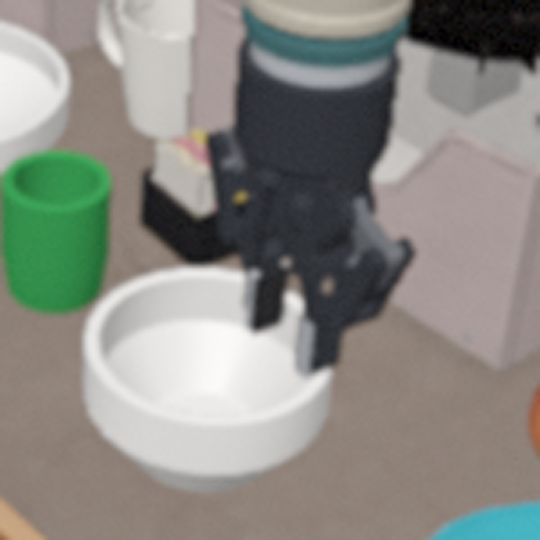

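Both fingertips (crop 262,325 and 318,368) are above the rim's right side and straddle it. I'm descending now.

Call:
servo_tool(
  deltas=[0.2, 0, 1, 0, 0.2, 0, 0, 0, 1.5, 0, 0, 0, 0, 0, 1.5, 0, 0, 0, 0, 0, 1.3, 0, 0, 0, 0, 0, 0.8, 0, 0, 0, 0, 0, 0, 0, 0, 0],
)

```text
clock: 13.95
position: [0.4669, -0.265, 0.0482]
ee_rot: [-0.0, 0.0, 1.0, -0.0]
contact_force: [0.1, -0.5, 0.3]
width: 0.0348
```

Run:
```python
from h import *
go(.4675,-.2645,.05)
```

```text
t 13.95 tool cm before turn [-0.06  0.05 -0.18] after turn [-0.06  0.05 -0.18] turn deg [-0.02 -0.05 -0.01] w 0.0348 pos [ 0.4669 -0.265   0.0482] F [ 0.1 -0.5  0.3]
```

Call:
servo_tool(
  deltas=[0, 0, 0, 0, 0, 0, 0, 0, 0, 0, 0, 0, 0, 0, 0, 0, 0, 0, 0, 0, 0, 0, 0, 0, 0, 0, 0, 0, 0, 0, 0, 0, 0, 0, 0, 0],
  jaw=0,
  grip_force=30,
)

```text
clock: 14.55
position: [0.4668, -0.265, 0.0485]
ee_rot: [-0.0, -0.0, 1.0, -0.0]
contact_force: [-0.8, -0.4, -3.2]
width: 0.0074
```

Call:
servo_tool(
  deltas=[0, 0, 0, 0, 0, 0, 0, 0, 0, 0, 0, 0],
  grip_force=70,
)

```text
clock: 14.75
position: [0.4668, -0.265, 0.0485]
ee_rot: [-0.0, -0.0, 1.0, -0.0]
contact_force: [-0.8, -0.2, -3.6]
width: 0.0068
```

Call:
servo_tool(
  deltas=[0, 0, -0.5, 0, 0, 0, 0, 0, -1, 0, 0, 0, 0, 0, -1, 0, 0, 0, 0, 0, -1, 0, 0, 0, 0, 0, 0, 0, 0, 0, 0, 0, 0, 0, 0, 0],
)

```text
clock: 15.35
position: [0.467, -0.2656, 0.0874]
ee_rot: [0.0, -0.0, 1.0, -0.001]
contact_force: [-0.3, -0.3, -4.7]
width: 0.0066
```

Run:
```python
from h import *
st()
grab("side","side9")
b=cv2.imread("pics/side9.png")[200:350,300:450]
cv2.imwrite("pics/c9.png",cv2.resize(b,None,fx=3.6,fy=3.6,interpolation=cv2.INTER_CUBIC))
```

```text
{'clock': 15.35, 'qpos': [-0.6452, 0.3409, 1.8007, -0.0025, 0.9983, -2.2155], 'position': [0.467, -0.2656, 0.0874], 'ee_rot': [0.0, -0.0004, 1.0, -0.0013], 'contact_force': [-0.2747, -0.3059, -4.7177], 'width': 0.0066}
```

View pics/c9.png

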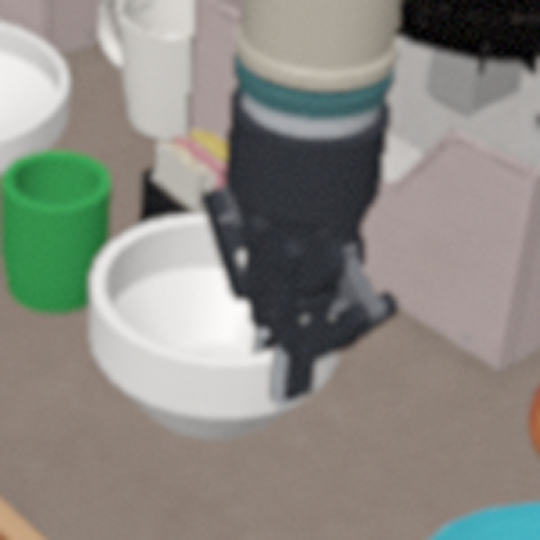

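Call:
servo_tool(
  deltas=[0, 0, -1, 0, 0, 0, 0, 0, -2, 0, 0, 0, 0, 0, -2, 0, 0, 0, 0, 0, -2, 0, 0, 0, 0, 0, -2, 0, 0, 0, 0, 0, -1, 0, 0, 0, 0, 0, 0, 0, 0, 0],
)

```text
clock: 16.1
position: [0.4654, -0.2642, 0.1912]
ee_rot: [-0.002, -0.0, 1.0, 0.0]
contact_force: [-0.5, 0.5, -4.5]
width: 0.0063
```

```bash
cat >> h.py <<'E'
def tilt(tag,n,x,y,r,zlo,zhi):
    w=cloud(n,np.load(f"/tmp/{tag}.npz")["d"]); im=np.load(f"/tmp/{tag}.npz")["im"]
    h=np.hypot(w[...,0]-x,w[...,1]-y); m=(abs(h-r)<.006)&(w[...,2]>zlo)&(w[...,2]<zhi)&(im.min(-1)>140)
    P=w[m]; A=np.c_[P[:,:2]-[x,y],np.ones(len(P))]; k=np.ones(len(P),bool)
    for _ in range(5):
        s=np.linalg.lstsq(A[k],P[k,2],rcond=None)[0]; e=P[:,2]-A@s; k=abs(e)<max(.002,1.5*np.median(abs(e)))
    print(n,"rim plane slope deg x,y",np.degrees(s[:2]).round(2),"z",s[2].round(4),k.sum(),"circle",*circ(P[k][:,:2]))
E
python3 - <<'E'
from h import *
go(.4825,.1572-.0655,.2)
for n in("top","side"):
    grab(n,n+"10"); tilt(n+"10",n,.4675,-.2,.065,.15,.25); tilt(n+"0",n,.4675,-.2,.065,.06,.09)
E
```

```text
t 16.1 tool cm before turn [-1.73 35.59 -0.87] after turn [-1.71 35.59 -0.88] turn deg [ 0.03 -0.25  0.04] w 0.0063 pos [ 0.4654 -0.2642  0.1912] F [-0.5  0.5 -4.5]
top rim plane slope deg x,y [-0.42  0.08] z 0.2189 600 circle [ 0.4694 -0.1969] 0.0645 460
top rim plane slope deg x,y [0.03 0.06] z 0.0762 466 circle [ 0.4689 -0.1986] 0.065 368
side rim plane slope deg x,y [-8.84  6.05] z 0.198 1354 circle [ 0.4669 -0.2038] 0.065 1270
side rim plane slope deg x,y [-0.02  0.05] z 0.0731 654 circle [ 0.4662 -0.2033] 0.065 486
```

Call:
servo_tool(
  deltas=[-0.1, 1.5, 0, 0, 0, 0, -0.2, 3, 0, 0, 0, 0, -0.2, 3.5, 0, 0, 0, 0, -0.2, 3.5, 0, 0, 0, 0, -0.2, 3.5, 0, 0, 0, 0, -0.2, 3.5, 0, 0, 0, 0, -0.2, 3.5, 0, 0, 0, 0, -0.2, 3.5, 0, 0, 0, 0, -0.2, 3.5, 0, 0, 0, 0, 0, 3, 0, 0, 0, 0, 0, 2, 0, 0, 0, 0, 0, 1, 0, 0, 0, 0, 0, 0, 0, 0, 0, 0, 0, 0, 0, 0, 0, 0, 0, 0, 0, 0, 0, 0],
)

```text
clock: 17.7
position: [0.4657, 0.11, 0.1757]
ee_rot: [-0.022, 0.0, 1.0, 0.007]
contact_force: [0.4, 0.1, -4.4]
width: 0.007
```

Run:
```python
from h import *
go(.482,.092,.1)
```

```text
t 17.7 tool cm before turn [-1.96 -1.9   7.47] after turn [-1.63 -1.8   7.57] turn deg [ 0.78 -2.55 -0.02] w 0.007 pos [0.4657 0.11   0.1757] F [ 0.4  0.1 -4.4]
```

Call:
servo_tool(
  deltas=[-0.8, -0.9, 0, 0.4, -1.3, 0, -0.8, -0.9, 0, 0.4, -1.3, 0, 0, 0, 0, 0, 0, 0, 0, 0, 0, 0, 0, 0],
)

```text
clock: 18.1
position: [0.4835, 0.0869, 0.1749]
ee_rot: [0.002, 0.003, 1.0, -0.002]
contact_force: [-0.3, 0.7, -4.4]
width: 0.0067
```

Run:
```python
from h import *
go(.482,.092,.1)
```

```text
t 18.1 tool cm before turn [0.18 0.53 7.49] after turn [0.15 0.51 7.49] turn deg [-0.19  0.28 -0.29] w 0.0067 pos [0.4835 0.0869 0.1749] F [-0.3  0.7 -4.4]
```

Call:
servo_tool(
  deltas=[0.15, 0.5, 0, -0.2, 0.3, -0.3, 0, 0, 0, 0, 0, 0, 0, 0, 0, 0, 0, 0],
)

```text
clock: 18.4
position: [0.4818, 0.092, 0.175]
ee_rot: [-0.0, 0.0, 1.0, 0.001]
contact_force: [0.3, -0.0, -3.9]
width: 0.0067
```

Run:
```python
from h import *
go(.482,.092,.1)
s=manip.get_state()["position"]; cx,cy=s[0]+.0007,s[1]+.0655
print(cx,cy)
for n in("top","side"):
    grab(n,n+"11"); tilt(n+"11",n,cx,cy,.065,.19,.215)
rims("top11","top",[("large",.483,.158,.085,.11,.056,.075)])
```

```text
t 18.4 tool cm before turn [-0.02 -0.01  7.5 ] after turn [-0.02 -0.    7.5 ] turn deg [ 0.06 -0.06 -0.03] w 0.0067 pos [0.4818 0.092  0.175 ] F [ 0.3 -0.  -3.9]
0.4825297593273873 0.15753130093194206
top rim plane slope deg x,y [-0.64  0.01] z 0.203 167 circle [0.4865 0.1577] 0.0659 149
side rim plane slope deg x,y [-0.03  0.13] z 0.1994 176 circle [0.4842 0.1532] 0.0651 146
top large [0.4827 0.1591] 0.0963 243 bbox mid [0.4491 0.1637] [0.127 0.187] zmed 0.0644
```

View pics/side11.png

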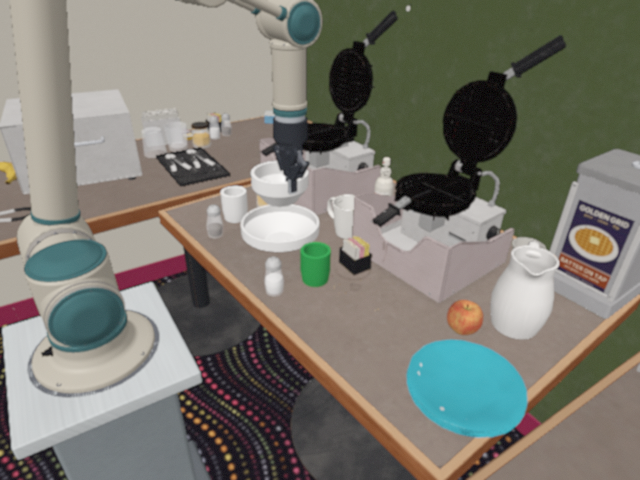

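Call:
servo_tool(
  deltas=[0.2, 0.1, 1, 0, 0, 0, 0, 0, 2, 0, 0, 0, 0, 0, 2, 0, 0, 0, 0, 0, 1.5, 0, 0, 0, 0, 0, 1, 0, 0, 0, 0, 0, 0, 0, 0, 0, 0, 0, 0, 0, 0, 0],
)

```text
clock: 19.2
position: [0.4786, 0.0944, 0.0953]
ee_rot: [-0.001, -0.0, 1.0, 0.001]
contact_force: [1.0, -0.8, -4.5]
width: 0.0068
```

Run:
```python
from h import *
go(.480,.093,.0575)
```

```text
t 19.2 tool cm before turn [-0.14 -0.14  3.78] after turn [-0.14 -0.14  3.78] turn deg [ 0.09 -0.09  0.05] w 0.0068 pos [0.4786 0.0944 0.0953] F [ 1.  -0.8 -4.5]
```

Call:
servo_tool(
  deltas=[-0.15, -0.15, 0.8, 0, 0, 0, 0, 0, 1, 0, 0, 0, 0, 0, 0.8, 0, 0, 0, 0, 0, 0.3, 0, 0, 0, 0, 0, 0, 0, 0, 0],
)

```text
clock: 19.7
position: [0.482, 0.0929, 0.0655]
ee_rot: [0.001, -0.0, 1.0, 0.001]
contact_force: [1.0, -0.2, -4.2]
width: 0.0071
```

Run:
```python
from h import *
go(.480,.093,.0565)
s=manip.get_state()["position"]
for n in("top","side"):
    grab(n,n+"12"); tilt(n+"12",n,s[0]+.0007,s[1]+.0655,.065,.084,.105)
rims("top12","top",[("large",.483,.158,.085,.11,.056,.075)])
rims("side12","side",[("large",.483,.158,.085,.11,.056,.075)])
b=cv2.imread("pics/side12.png")[130:270,200:340]
cv2.imwrite("pics/c12.png",cv2.resize(b,None,fx=3.6,fy=3.6,interpolation=cv2.INTER_CUBIC))
```

```text
t 19.7 tool cm before turn [0.2  0.01 0.9 ] after turn [0.2  0.01 0.9 ] turn deg [0.1  0.16 0.05] w 0.0071 pos [0.482  0.0929 0.0655] F [ 1.  -0.2 -4.2]
top rim plane slope deg x,y [-0.75  0.31] z 0.0929 157 circle [0.4851 0.1584] 0.0654 127
side rim plane slope deg x,y [-1.24  0.43] z 0.0893 136 circle [0.4847 0.1543] 0.0659 108
top large [0.4828 0.1589] 0.0963 334 bbox mid [0.4695 0.1611] [0.168 0.192] zmed 0.0644
side large [0.482  0.1544] 0.0966 325 bbox mid [0.4819 0.1519] [0.198 0.191] zmed 0.0606
```

View pics/c12.png

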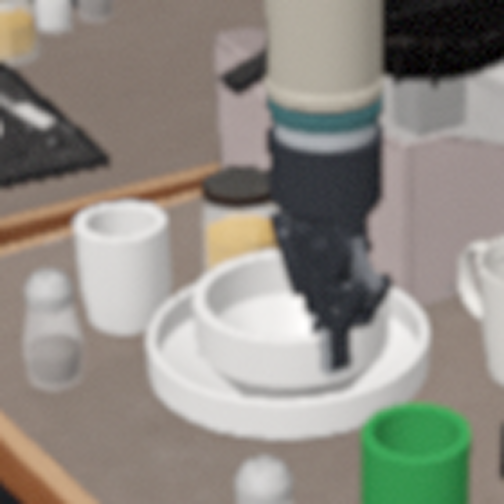

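Call:
servo_tool(
  deltas=[0.25, 0, 0.3, 0, 0.2, 0, 0, 0, 0.2, 0, 0, 0, 0, 0, 0, 0, 0, 0],
)

```text
clock: 20.1
position: [0.4803, 0.093, 0.0613]
ee_rot: [0.001, -0.0, 1.0, 0.001]
contact_force: [0.5, -0.3, -4.2]
width: 0.0067
```

Call:
servo_tool(
  deltas=[0, 0, 0.25, 0, 0, 0, 0, 0, 0, 0, 0, 0],
)

```text
clock: 20.3
position: [0.4804, 0.093, 0.0588]
ee_rot: [0.001, -0.0, 1.0, 0.001]
contact_force: [-0.2, -0.3, -4.1]
width: 0.007
```

Call:
servo_tool(
  deltas=[0, 0, 0.25, 0, 0, 0, 0, 0, 0, 0, 0, 0],
)

```text
clock: 20.5
position: [0.4809, 0.0931, 0.0565]
ee_rot: [0.002, -0.0, 1.0, 0.001]
contact_force: [-1.3, 0.2, -4.2]
width: 0.0068
```

Call:
servo_tool(
  deltas=[0, 0, 0.2, 0, 0.2, 0, 0, 0, 0.05, 0, 0, 0],
)

```text
clock: 20.7
position: [0.4812, 0.0928, 0.0564]
ee_rot: [0.0, -0.001, 1.0, 0.001]
contact_force: [-0.3, 1.5, -2.5]
width: 0.0068
```

Call:
servo_tool(
  deltas=[0, 0, 0.25, 0, 0, 0, 0, 0, 0.05, 0, 0, 0],
)

```text
clock: 20.9
position: [0.4814, 0.0925, 0.0564]
ee_rot: [0.001, -0.001, 1.0, 0.001]
contact_force: [-0.5, -0.1, -3.5]
width: 0.0066
```

Call:
servo_tool(
  deltas=[0, 0, 0.3, 0, 0, 0],
)

```text
clock: 21.0
position: [0.4819, 0.0918, 0.0559]
ee_rot: [0.001, -0.001, 1.0, -0.0]
contact_force: [-9.9, -6.4, 36.4]
width: 0.0068
```

Call:
servo_tool(
  deltas=[0, 0, 0.2, 0, 0, 0],
)

```text
clock: 21.1
position: [0.4818, 0.0919, 0.0561]
ee_rot: [0.002, -0.001, 1.0, 0.0]
contact_force: [-6.5, 0.9, 15.4]
width: 0.0066
```

Call:
servo_tool(
  deltas=[0, 0, 0, 0, 0, 0, 0, 0, 0, 0, 0, 0],
)

```text
clock: 21.3
position: [0.482, 0.0921, 0.0567]
ee_rot: [0.002, -0.001, 1.0, 0.0]
contact_force: [-0.2, -0.3, -2.4]
width: 0.0064
```

Call:
servo_tool(
  deltas=[0, 0, 0, 0, 0, 0, 0, 0, 0, 0, 0, 0, 0, 0, 0, 0, 0, 0, 0, 0, 0, 0, 0, 0],
  jaw=1.8,
  grip_force=30,
)

```text
clock: 21.7
position: [0.4838, 0.0923, 0.0563]
ee_rot: [0.004, -0.001, 1.0, 0.001]
contact_force: [-0.1, -0.1, -1.4]
width: 0.0179
```

Run:
```python
from h import *
go(.481,.092,.1565)
```

```text
t 21.7 tool cm before turn [  0.2   -0.02 -10.02] after turn [  0.28  -0.03 -10.02] turn deg [0.06 0.43 0.1 ] w 0.0179 pos [0.4838 0.0923 0.0563] F [-0.1 -0.1 -1.4]
```

Straight up, slowly at first, then over to the small bowl.

Call:
servo_tool(
  deltas=[0, 0, -0.6, 0, 0.4, 0, 0, 0, -1, 0, 0, 0, 0, 0, -1.5, 0, 0, 0, 0, 0, -2, 0, 0, 0, 0, 0, -2, 0, 0, 0, 0, 0, -3, 0, 0, 0, 0, 0, -2, 0, 0, 0, 0, 0, 0, 0, 0, 0],
)

```text
clock: 22.5
position: [0.4847, 0.0922, 0.1866]
ee_rot: [0.001, -0.001, 1.0, 0.001]
contact_force: [-0.4, 0.5, 1.1]
width: 0.0179
```

Run:
```python
from h import *
go(.435,.342,.19)
for n in("top","side"): grab(n,n+"13")
b=cv2.imread("pics/side13.png")[130:270,200:340]
a=cv2.imread("pics/top13.png")[180:320,170:310]
cv2.imwrite("pics/c13.png",cv2.resize(np.hstack([a,b]),None,fx=2.8,fy=2.8,interpolation=cv2.INTER_CUBIC))
```

```text
t 22.5 tool cm before turn [ 4.93 24.99 -0.32] after turn [ 4.97 24.98 -0.34] turn deg [0.08 0.17 0.09] w 0.0179 pos [0.4847 0.0922 0.1866] F [-0.4  0.5  1.1]
```

View pics/c13.png

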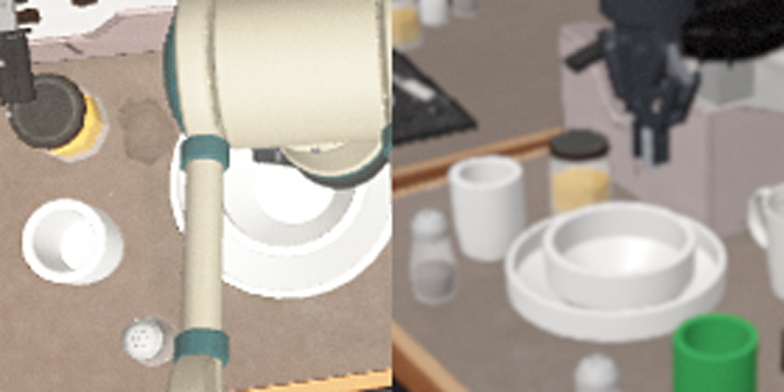

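Call:
servo_tool(
  deltas=[0.3, 1.5, 0, 0, 0.2, 0, 0.6, 3, 0, 0, 0, 0, 0.8, 4, 0, 0, 0, 0, 0.8, 4, 0, 0, 0, 0, 0.8, 4, 0, 0, 0, 0, 0.8, 4, 0, 0, 0, 0, 0.6, 3, 0, 0, 0, 0, 0.2, 1.5, 0, 0, 0, 0, 0, 0, 0, 0, 0, 0, 0, 0, 0, 0, 0, 0, 0, 0, 0, 0, 0, 0],
  jaw=8.54,
)

```text
clock: 23.7
position: [0.425, 0.3444, 0.1684]
ee_rot: [-0.015, 0.002, 1.0, -0.007]
contact_force: [0.5, 0.5, -0.6]
width: 0.0853
```

Run:
```python
from h import *
go(.435,.3423,.12)
```

```text
t 23.7 tool cm before turn [-1.14 -0.14  4.81] after turn [-1.   -0.21  4.84] turn deg [-0.76 -1.74 -0.17] w 0.0853 pos [0.425  0.3444 0.1684] F [ 0.5  0.5 -0.6]
```

Call:
servo_tool(
  deltas=[-1.1, -0.2, 1, -0.7, -1.7, -0.2, 0, 0, 2, 0, 0, 0, 0, 0, 1, 0, 0, 0, 0, 0, 0, 0, 0, 0, 0, 0, 0, 0, 0, 0],
)

```text
clock: 24.2
position: [0.4386, 0.3358, 0.1281]
ee_rot: [0.001, 0.004, 1.0, -0.001]
contact_force: [0.1, 0.1, 0.3]
width: 0.0855
```

Run:
```python
from h import *
go(.435,.3423,.12)
```

```text
t 24.2 tool cm before turn [0.36 0.65 0.8 ] after turn [0.36 0.65 0.81] turn deg [-0.14  0.11 -0.4 ] w 0.0855 pos [0.4386 0.3358 0.1281] F [0.1 0.1 0.3]
```

Call:
servo_tool(
  deltas=[0.35, 0.65, 0.5, 0, 0, -0.4, 0, 0, 0, 0, 0, 0, 0, 0, 0, 0, 0, 0],
)

```text
clock: 24.5
position: [0.436, 0.3431, 0.1243]
ee_rot: [0.002, 0.0, 1.0, -0.0]
contact_force: [0.6, -0.9, 0.2]
width: 0.0854
```

Run:
```python
from h import *
go(.435,.3423,.05)
```

```text
t 24.5 tool cm before turn [ 0.13 -0.07  7.43] after turn [ 0.1  -0.08  7.43] turn deg [-0.05  0.25 -0.02] w 0.0854 pos [0.436  0.3431 0.1243] F [ 0.6 -0.9  0.2]
```

Call:
servo_tool(
  deltas=[0.1, -0.1, 1.5, 0, 0.25, 0, 0, 0, 2, 0, 0, 0, 0, 0, 2, 0, 0, 0, 0, 0, 1.3, 0, 0, 0, 0, 0, 0, 0, 0, 0, 0, 0, 0, 0, 0, 0],
)

```text
clock: 25.1
position: [0.4371, 0.3449, 0.0575]
ee_rot: [0.003, -0.001, 1.0, 0.001]
contact_force: [0.3, -0.5, -0.1]
width: 0.0851
```

Call:
servo_tool(
  deltas=[0, 0, 0, 0, 0, 0, 0, 0, 0, 0, 0, 0, 0, 0, 0, 0, 0, 0, 0, 0, 0, 0, 0, 0, 0, 0, 0, 0, 0, 0, 0, 0, 0, 0, 0, 0],
  jaw=6.0,
  grip_force=25,
)

```text
clock: 25.7
position: [0.438, 0.3457, 0.0598]
ee_rot: [0.005, -0.002, 1.0, 0.002]
contact_force: [0.0, -0.1, -2.1]
width: 0.068
```

Call:
servo_tool(
  deltas=[0, 0, 0, 0, 0, 0, 0, 0, 0, 0, 0, 0],
  grip_force=35,
)

```text
clock: 25.9
position: [0.4378, 0.3456, 0.0597]
ee_rot: [0.005, -0.002, 1.0, 0.002]
contact_force: [-0.2, -0.1, -2.4]
width: 0.0679
```

Run:
```python
from h import *
go(.435,.3423,.05)
```

```text
t 25.9 tool cm before turn [ 0.29 -0.33  0.96] after turn [ 0.28 -0.33  0.97] turn deg [0.26 0.53 0.18] w 0.0679 pos [0.4378 0.3456 0.0597] F [-0.2 -0.1 -2.4]
```

Call:
servo_tool(
  deltas=[0, 0, -0.7, 0, 0, 0, 0, 0, -1.5, 0, 0, 0, 0, 0, -2.5, 0, 0, 0, 0, 0, -3, 0, 0, 0, 0, 0, -3, 0, 0, 0, 0, 0, -2.5, 0, 0, 0, 0, 0, -2, 0, 0, 0, 0, 0, 0, 0, 0, 0],
)

```text
clock: 26.7
position: [0.4356, 0.3445, 0.2194]
ee_rot: [0.004, -0.001, 1.0, 0.002]
contact_force: [-0.2, 0.3, -3.0]
width: 0.0677
```

Run:
```python
from h import *
for n in("top","side"):
    grab(n,n+"14")
    rims(n+"14",n,[("large",.483,.158,.085,.11,.056,.075),("med",.4825,.158,.05,.08,.075,.1)])
    s=manip.get_state()["position"]; print(np.round(s,4))
    tilt(n+"14",n,.4825,.158,.065,.076,.095)
    tilt(n+"14",n,s[0]-.003,s[1],.031,s[2]+.01,s[2]+.04)
go(.485,.157,.21)
b=cv2.imread("pics/side14.png")[90:270,170:350]
a=cv2.imread("pics/top14.png")[160:340,130:310]
cv2.imwrite("pics/c14.png",cv2.resize(np.hstack([a,b]),None,fx=2.2,fy=2.2,interpolation=cv2.INTER_CUBIC))
```

```text
top large [0.483  0.1587] 0.0964 635 bbox mid [0.4838 0.1586] [0.197 0.197] zmed 0.0645
top med [0.485  0.1561] 0.0647 487 bbox mid [0.4857 0.1571] [0.136 0.135] zmed 0.0846
[0.4348 0.3439 0.2178]
top rim plane slope deg x,y [ 0.1 -0.1] z 0.0846 399 circle [0.4858 0.157 ] 0.0653 331
top rim plane slope deg x,y [0.23 0.48] z 0.2455 135 circle [0.434  0.3448] 0.0322 103
side large [0.4821 0.1545] 0.0962 345 bbox mid [0.4826 0.1549] [0.2   0.202] zmed 0.0609
side med [0.4841 0.1516] 0.0648 323 bbox mid [0.4856 0.1529] [0.139 0.139] zmed 0.0805
[0.434  0.3434 0.2161]
side rim plane slope deg x,y [-0.04 -0.03] z 0.0814 196 circle [0.4838 0.1547] 0.0648 159
side rim plane slope deg x,y [0.99 1.5 ] z 0.2386 136 circle [0.4317 0.34  ] 0.0312 111
t 26.8 tool cm before turn [ -5.05 -18.65   0.61] after turn [ -5.1  -18.64   0.61] turn deg [0.04 0.15 0.17] w 0.0679 pos [0.434  0.3434 0.2161] F [-0.3 -0.2 -2.9]
```

View pics/c14.png

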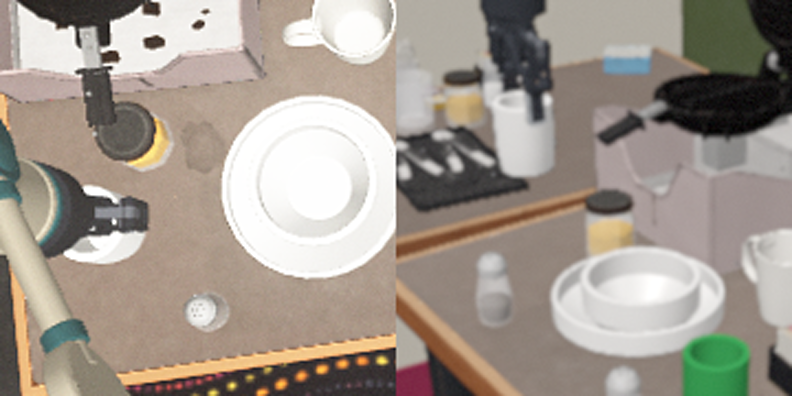

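Call:
servo_tool(
  deltas=[-0.4, -1.3, 0, 0, 0, 0, -0.8, -2.6, 0, 0, 0, 0, -0.9, -3.4, 0, 0, 0, 0, -0.9, -3.4, 0, 0, 0, 0, -0.9, -3.4, 0, 0, 0, 0, -0.8, -2.6, 0, 0, 0, 0, -0.4, -1.3, 0, 0, 0, 0, 0, 0, 0, 0, 0, 0, 0, 0, 0, 0, 0, 0, 0, 0, 0, 0, 0, 0],
)

```text
clock: 27.8
position: [0.479, 0.1481, 0.2008]
ee_rot: [-0.013, -0.002, 1.0, -0.006]
contact_force: [0.2, 0.8, -1.3]
width: 0.068
```

Run:
```python
from h import *
go(.487,.156,.14)
```

```text
t 27.8 tool cm before turn [-0.96  0.86  6.05] after turn [-0.8   0.79  6.08] turn deg [-0.67 -1.47  0.21] w 0.068 pos [0.479  0.1481 0.2008] F [ 0.2  0.8 -1.3]
```

Call:
servo_tool(
  deltas=[-0.9, 0.8, 0, -0.6, -1.2, 0, 0, 0, 0, 0, 0, 0, 0, 0, 0, 0, 0, 0, 0, 0, 0, 0, 0, 0],
)

```text
clock: 28.2
position: [0.4878, 0.1596, 0.2]
ee_rot: [-0.002, -0.004, 1.0, 0.0]
contact_force: [-0.8, 0.5, -1.9]
width: 0.0674
```

Run:
```python
from h import *
go(.487,.156,.14)
```

```text
t 28.2 tool cm before turn [ 0.06 -0.36  6.  ] after turn [ 0.08 -0.36  6.  ] turn deg [ 0.03 -0.22  0.45] w 0.0674 pos [0.4878 0.1596 0.2   ] F [-0.8  0.5 -1.9]
```

Call:
servo_tool(
  deltas=[0, -0.35, 1, 0, -0.4, 0.4, 0, 0, 1.5, 0, 0, 0, 0, 0, 1.5, 0, 0, 0, 0, 0, 0, 0, 0, 0, 0, 0, 0, 0, 0, 0],
)

```text
clock: 28.7
position: [0.4884, 0.1575, 0.1605]
ee_rot: [0.003, -0.002, 1.0, 0.001]
contact_force: [1.5, 0.3, -2.4]
width: 0.0682
```

Run:
```python
from h import *
for n in("top","side"):
    grab(n,n+"15")
    s=manip.get_state()["position"]; print(np.round(s,4))
    tilt(n+"15",n,s[0]-.002,s[1]-(.003 if n=="side" else 0),.031,s[2]+.01,s[2]+.04)
    rims(n+"15",n,[("med",.4855,.157,.05,.08,.075,.1)])
go(.487,.156,.14)
b=cv2.imread("pics/side15.png")[90:270,190:370]
cv2.imwrite("pics/c15.png",cv2.resize(b,None,fx=3,fy=3,interpolation=cv2.INTER_CUBIC))
```

```text
[0.4883 0.1575 0.1605]
top rim plane slope deg x,y [-9.83  2.1 ] z 0.1814 39 circle [0.4604 0.1636] 0.0081 26
top med [0.4856 0.1561] 0.0651 264 bbox mid [0.4844 0.1572] [0.133 0.135] zmed 0.0847
[0.4885 0.1574 0.1607]
side rim plane slope deg x,y [-1.58 -0.71] z 0.1816 145 circle [0.4854 0.1531] 0.0322 108
side med [0.4844 0.1515] 0.0646 264 bbox mid [0.4862 0.1521] [0.138 0.139] zmed 0.0805
t 28.8 tool cm before turn [ 0.17 -0.15  2.07] after turn [ 0.15 -0.14  2.07] turn deg [0.07 0.39 0.19] w 0.0678 pos [0.4885 0.1574 0.1607] F [ 0.8  0.5 -3. ]
```

View pics/c15.png

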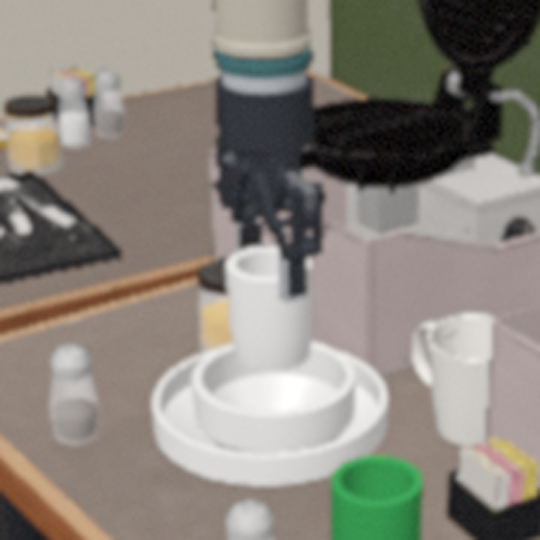

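Call:
servo_tool(
  deltas=[0.1, -0.1, 1.5, 0, 0.2, 0, 0, 0, 1.5, 0, 0, 0, 0, 0, 1.5, 0, 0, 0, 0, 0, 1, 0, 0, 0, 0, 0, 0, 0, 0, 0, 0, 0, 0, 0, 0, 0],
)

```text
clock: 29.4
position: [0.4923, 0.1575, 0.1093]
ee_rot: [0.007, -0.002, 1.0, 0.002]
contact_force: [-0.4, -0.7, -1.7]
width: 0.0678
```

Run:
```python
from h import *
go(.4875,.1565,.0757)
```

```text
t 29.4 tool cm before turn [ 0.53 -0.1   3.36] after turn [ 0.48 -0.1   3.36] turn deg [0.17 0.83 0.22] w 0.0678 pos [0.4923 0.1575 0.1093] F [-0.4 -0.7 -1.7]
```

Call:
servo_tool(
  deltas=[0.45, -0.1, 0.3, 0.1, 0.5, 0, 0, 0, 0.3, 0, 0, 0, 0, 0, 0, 0, 0, 0],
)

```text
clock: 29.7
position: [0.4888, 0.1566, 0.1046]
ee_rot: [0.004, -0.002, 1.0, 0.001]
contact_force: [-0.1, 0.5, -2.4]
width: 0.0678
```

Run:
```python
from h import *
go(.4875,.1565,.0757)
```

```text
t 29.7 tool cm before turn [ 0.16 -0.02  2.89] after turn [ 0.13 -0.01  2.89] turn deg [0.1  0.48 0.22] w 0.0678 pos [0.4888 0.1566 0.1046] F [-0.1  0.5 -2.4]
```

Call:
servo_tool(
  deltas=[0.15, 0, 0.8, 0, 0.1, 0, 0.05, 0, 0.8, 0, 0.1, 0, 0.05, 0, 0.5, 0, 0.1, 0, 0, 0, 0, 0, 0, 0],
)

```text
clock: 30.1
position: [0.4863, 0.1567, 0.082]
ee_rot: [0.002, -0.002, 1.0, 0.001]
contact_force: [-0.0, 0.3, -2.2]
width: 0.0679
```

Run:
```python
from h import *
go(.4875,.1565,.0757)
grab("side","side16"); s=manip.get_state()["position"]
tilt("side16","side",s[0]-.002,s[1]-.003,.031,s[2]+.01,s[2]+.04)
rims("side16","side",[("med",.4855,.154,.05,.08,.075,.088)])
```

```text
t 30.1 tool cm before turn [-0.12 -0.02  0.63] after turn [-0.12 -0.02  0.63] turn deg [0.1  0.18 0.22] w 0.0679 pos [0.4863 0.1567 0.082 ] F [-0.   0.3 -2.2]
side rim plane slope deg x,y [-3.27  3.35] z 0.1024 126 circle [0.4828 0.1531] 0.0314 91
side med [0.4842 0.1514] 0.0644 269 bbox mid [0.486  0.1536] [0.138 0.138] zmed 0.0806
```

Call:
servo_tool(
  deltas=[-0.1, 0, 0.3, 0, -0.1, 0, 0, 0, 0, 0, 0, 0],
)

```text
clock: 30.35
position: [0.4879, 0.1568, 0.0791]
ee_rot: [0.003, -0.002, 1.0, 0.001]
contact_force: [0.4, 0.1, -2.1]
width: 0.0679
```

Call:
servo_tool(
  deltas=[0, 0, 0.2, 0, 0, 0, 0, 0, 0, 0, 0, 0],
)

```text
clock: 30.55
position: [0.4882, 0.1568, 0.0772]
ee_rot: [0.003, -0.002, 1.0, 0.001]
contact_force: [0.2, 0.9, -2.1]
width: 0.068
```

Call:
servo_tool(
  deltas=[0, 0, 0.2, 0, 0, 0, 0, 0, 0.05, 0, 0, 0],
)

```text
clock: 30.75
position: [0.4886, 0.1569, 0.0749]
ee_rot: [0.004, -0.002, 1.0, 0.001]
contact_force: [-0.5, -0.9, -0.7]
width: 0.0677
```

Call:
servo_tool(
  deltas=[0, 0, 0.2, 0, 0, 0],
)

```text
clock: 30.85
position: [0.489, 0.1568, 0.0747]
ee_rot: [0.004, -0.002, 1.0, 0.001]
contact_force: [-5.8, -2.4, 24.8]
width: 0.0674
```

Call:
servo_tool(
  deltas=[0, 0, 0, 0, 0, 0, 0, 0, 0, 0, 0, 0],
)

```text
clock: 31.05
position: [0.4895, 0.1569, 0.0758]
ee_rot: [0.005, -0.002, 1.0, 0.001]
contact_force: [0.9, 1.3, -2.1]
width: 0.0679
```

Call:
servo_tool(
  deltas=[0, 0, 0, 0, 0, 0, 0, 0, 0, 0, 0, 0, 0, 0, 0, 0, 0, 0],
  jaw=8.2,
)

```text
clock: 31.35
position: [0.4901, 0.1571, 0.076]
ee_rot: [0.006, -0.002, 1.0, 0.001]
contact_force: [-0.4, -0.5, 0.6]
width: 0.0823
```

Call:
servo_tool(
  deltas=[0, 0, -0.5, 0, 0, 0, 0, 0, -1, 0, 0, 0, 0, 0, -1.5, 0, 0, 0, 0, 0, -2, 0, 0, 0, 0, 0, -3, 0, 0, 0, 0, 0, -3, 0, 0, 0, 0, 0, 0, 0, 0, 0],
)

```text
clock: 32.05
position: [0.4891, 0.1568, 0.1934]
ee_rot: [0.006, -0.002, 1.0, 0.001]
contact_force: [0.9, 0.2, -0.2]
width: 0.0822
```

Call:
servo_tool(
  deltas=[0, -2, -1, 0, 0, 0, 0, -4, -1, 0, 0, 0, 0, -4, -1, 0, 0, 0, 0, -4, 0, 0, 0, 0, 0, -4, 0, 0, 0, 0, 0, -4, 0, 0, 0, 0, 0, -4, 0, 0, 0, 0, 0, -2, 0, 0, 0, 0, 0, 0, 0, 0, 0, 0, 0, 0, 0, 0, 0, 0],
)

```text
clock: 33.05
position: [0.4891, -0.1324, 0.2245]
ee_rot: [0.008, -0.004, 1.0, 0.002]
contact_force: [-0.5, 0.0, -0.5]
width: 0.0819
```

Run:
```python
from h import *
st()
for n,b in(("top",0),("side",-.003)):
    grab(n,n+"17")
    rims(n+"17",n,[("large",.483,.158,.085,.11,.056,.075),("med",.4855,.157+b,.05,.08,.075,.09),("small",.4855,.157+b,.02,.04,.09,.11)])
    tilt(n+"17",n,.4855,.157+b,.065,.076,.09); tilt(n+"17",n,.4855,.157+b,.031,.09,.11)
    w0=cloud(n,np.load(f"/tmp/{n}0.npz")["d"]);w=cloud(n,np.load(f"/tmp/{n}17.npz")["d"])
    X,Y,Z=w[...,0],w[...,1],w[...,2]
    m=(Z>.02)&(Z<.12)&(X>.25)&(X<.62)&(Y>-.4)&(Y<.5)
    k,l,s,c=cv2.connectedComponentsWithStats(m.astype(np.uint8))
    for i in range(1,k):
        if s[i,4]>60: q=w[l==i]; print(c[i].round(),s[i,4],"min",q.min(0).round(3),"max",q.max(0).round(3))
```

```text
{'clock': 33.05, 'qpos': [-0.409, 0.1695, 1.6661, 0.0104, 1.2934, -1.9896], 'position': [0.4891, -0.1324, 0.2245], 'ee_rot': [0.0078, -0.0035, 1.0, 0.002], 'contact_force': [-0.4739, 0.0443, -0.4879], 'width': 0.0819}
top large [0.4829 0.1586] 0.0963 620 bbox mid [0.4831 0.1587] [0.198 0.198] zmed 0.0643
top med [0.4851 0.156 ] 0.0648 476 bbox mid [0.4857 0.1571] [0.136 0.135] zmed 0.0845
top small [0.4865 0.1568] 0.0312 243 bbox mid [0.4879 0.1574] [0.068 0.068] zmed 0.1005
top rim plane slope deg x,y [-0.07 -0.13] z 0.0845 418 circle [0.4862 0.1566] 0.0647 305
top rim plane slope deg x,y [ 0.33 -0.05] z 0.1005 217 circle [0.487  0.1574] 0.0315 168
[215. 194.] 624 min [0.602 0.218 0.02 ] max [0.62 0.39 0.12]
[348. 201.] 565 min [ 0.561 -0.061  0.02 ] max [0.614 0.004 0.076]
[148. 200.] 371 min [0.594 0.403 0.021] max [0.604 0.499 0.12 ]
[272. 245.] 5267 min [0.384 0.06  0.02 ] max [0.582 0.257 0.108]
[190. 222.] 715 min [0.512 0.326 0.02 ] max [0.579 0.39  0.093]
[494. 241.] 433 min [ 0.435 -0.4    0.02 ] max [ 0.537 -0.359  0.038]
[349. 244.] 432 min [ 0.441 -0.06   0.02 ] max [0.5
[... 292 characters left out ...]
 [0.137 0.14 ] zmed 0.0807
side small [0.486  0.1518] 0.0317 168 bbox mid [0.4866 0.1535] [0.069 0.071] zmed 0.0963
side rim plane slope deg x,y [ 0.07 -0.03] z 0.0812 239 circle [0.4851 0.1537] 0.0664 158
side rim plane slope deg x,y [0.45 1.25] z 0.0969 155 circle [0.4862 0.1519] 0.0317 111
[287. 220.] 5967 min [ 0.382 -0.065  0.02 ] max [0.62 0.5  0.12]
[214. 219.] 375 min [0.329 0.253 0.021] max [0.371 0.287 0.088]
[356. 251.] 790 min [ 0.559 -0.068  0.02 ] max [0.62  0.03  0.076]
[274. 274.] 523 min [ 0.351 -0.045  0.02 ] max [ 0.391 -0.01   0.088]
[456. 320.] 287 min [ 0.609 -0.354  0.02 ] max [ 0.62  -0.305  0.057]
[436. 357.] 1491 min [ 0.436 -0.4    0.02 ] max [ 0.611 -0.345  0.034]
```

View pics/side17.png

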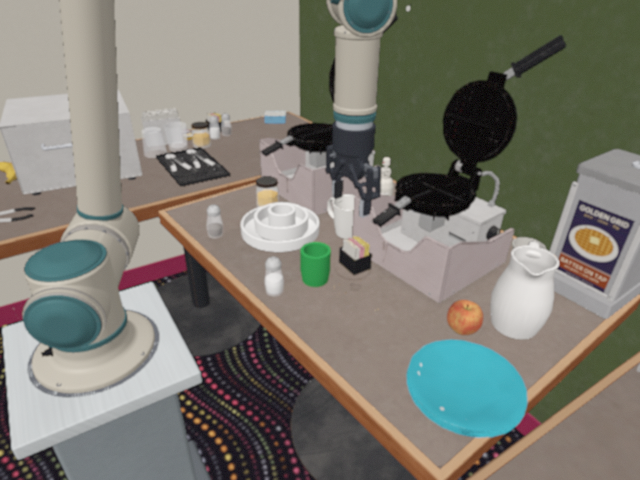

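View pics/top17.png

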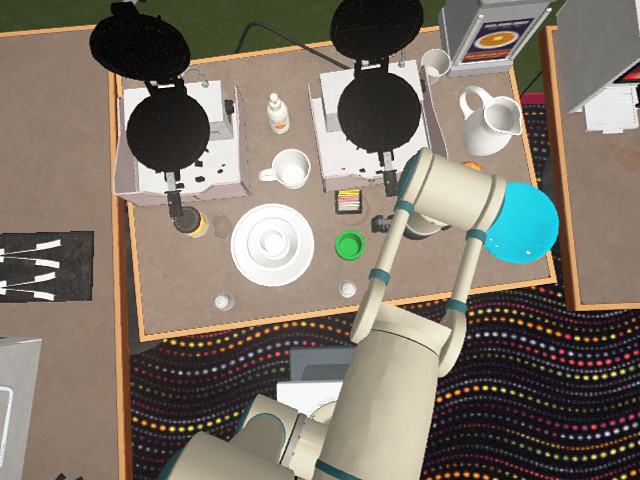

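The side view shows the three bowls nested at about (281,220), and the top view shows them concentric at (272,245). The arm is clear and everything else is where it was. The rim heights of 64, 84.5 and 100.5 mm match the expected 64, 84 and 100 mm, so I'm handing in.

```bash
python3 -c "
from rig import manip
manip.sign_off()"
```

```text
the job is handed in; nothing more can be done
```

The three white bowls are nested: the medium bowl upright on the floor of the large one, and the small bowl upright on the floor of the medium one. I handed the job in at about 33 s.

**How it was done:** I lifted the small bowl out of the large one and stood it on free table at the left. I then pinched the medium bowl by its rim, lowered it into the large bowl until I felt contact, and let go. Last, I lowered the small bowl into the medium one the same way. The highest force reading I saw was about 38 N in total, at the wrist as the medium bowl touched down.

**Last checks (top camera):**
- **Seating:** the rims stand at 64.3, 84.5 and 100.5 mm, against 64, 84 and 100 mm expected. The rims of the medium and small bowls are level to within about 0.4°.
- **Centring:** the medium bowl is about 3 mm off the large bowl's centre, and the small one about 2 mm off the medium bowl's.
- **Surroundings:** the large bowl's position is unchanged. The salt and pepper shakers, caddy, honey jar and green cup are unmoved to within about 1 mm. I checked the mug only by eye. The arm half hides the apple from the top camera, but the side camera shows it in place.

**Disagreements:** the side camera reads rim heights 3–4 mm lower and y positions about 4 mm smaller than the top camera, and it did so from the start. Its final fit of the small bowl's rim gave a 1.3° tilt from a partial view, which the top camera does not support.

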